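# Free the left-hand parking knob and snug the tiffin fence

## Robot

A 6-joint arm with a two-finger parallel gripper is mounted at the origin on the work surface. World frame = base frame: x ahead of the robot, y to its left, z up, the work surface at z = 0. Lengths are in m, angles in rad, forces in N, time in s.
With the tool pointing down it reaches from about 0.225 to 0.875 m from the base axis. Payload 3.4 kg.
Tool frame: the origin (TCP) lies between the finger pads; the fingertips stand 17 mm ahead of it and the grasp point (between the pads) lies 2 mm behind it; y points along the fingers, z is the direction in which the jaws open and shut, and the axes are right-handed (so a half turn about y gives the same grasp; the last joint's range is limited). The gripper opens to 85 mm and grips with 20 to 120 N. Pads are 22 mm wide; open, the fingers measure 114 mm over their backs; the gripper's body (76 mm by 85 mm) begins 54 mm behind the grasp point. The pads swing forward as they close: fully open they stand 13 mm farther back than shut.
Start: joints at [-1.413, 0.276, 1.505, -0, 1.361, -0.121], TCP at [0.158, -0.553, 0.248] pointing down, gripper open.
Joint ranges: [-2.89, 2.89], [-0.75, 2.08], [0.22, 2.7], [-1.18, 4.32], [0.11, 2.71], [-2.7, 2.7]. Speed limits (rad/s): [2.57, 2.57, 3.14, 3.14, 3.14, 3.14].

## Interface

Orientations are given as a unit quaternion [w, x, y, z].
In Python, from rig import manip, get_image, camera_model, sign_off, spot_in, silhouettes, spot_point gives the robot as it stands.
- The arm moves only by the tool jog_arm, never from a script. Its argument "targets" is a list of rows, each a list of 3 entries, a list of its own where there are three numbers: the finger opening in m, from 0 to 0.0854, then the shift along the world's x, y, z in m, then the turn about the world's z in rad. In form: [[claw, [x, y, z], spin], ...]. A call has 1 to 10 rows; each row shifts and turns the commanded pose from where the row before left it; what a row does not reach is not made up. A row lasts 1/8 s, in which the tool goes at most 62.5 mm and 10.7 degrees, less where a joint would pass 70% of its speed; a pose out of reach is approached as far as the arm can. A call with a gripper value outside its range is refused whole. The fingers move at their own pace and stop on an object; "force" is the grip in N (left out, the last holds). Time passes only in rows, so rows that do not move let the fingers close. It gives the time, the measured TCP pose, the force and the opening at its end, in the units of the state.
- manip.get_state(): the state, without advancing time (a new reading comes with each control period).
- get_image(name): name is "side" or "top" or "wrist"; returns (picture, depth): 384x512x3 uint8, red, green, blue; 384x512 float32, m along the optical axis (not along the pixel's ray), 0 where there is no reading.
- camera_model(name): a dict with "mtx" (3x3 intrinsics, pixels), "world_from_camera" (4x4, takes a point from camera to world coordinates). Camera axes: x right, y up, looking along -z (the intrinsics and any distortion apply to the point x, -y, -z); pixel columns grow to the right and rows downward; lengths in m; the calibration is good to about 2 mm. A picture is of the moment at which its call begins: read the wrist's pose just before it. camera_model takes no time and is no camera call; for the wrist camera it gives the pose at the moment of the call.
- sign_off(): hands the job in, once; it reports no verdict.
Trained networks look in the newest picture that a camera, given by its name, has taken for a name from the list of things; names that differ only in an ending like _2 or _b are one class to them, and where a whole thing is asked for, a point or a joint stands for the part that bears it (a point fixed in the world has none). Each returns a list of dicts, best first, with "score" (0 to 1); they miss things now and then, are a little off and sometimes report something else, mostly with a low value. They report only what shows in the picture. A call takes as long as a camera call. They do not tell look-alikes from the thing itself.
- spot_in(name, camera): "position" ([column, row] in pixels, amid what is visible of it).
- silhouettes(name, camera): "mask" (384x512 bool, what is visible of it) and "position" ([column, row] in pixels, amid what is visible of it).
- spot_point(name, camera): "position" ([column, row] in pixels: a listed point, or the origin of a listed thing).
The state is a dict: "clock": time; "qpos": joint angles; "qd": joint speeds; "effort": joint torques, N m; "position": TCP position; "ee_rot": TCP orientation; "contact_force": force on the tool from outside, world axes, zero at the start; "moment": the same for the moment, N m; "width": finger opening in m.
Only numpy, scipy, OpenCV 4.12 (cv2) and the standard library are available. Lean on these libraries where they do the work, as an engineer would, in place of code of your own. Each camera call takes 0.05 s, during which the arm holds its last target.

## Task

In the drawer's tiffin rack the sliding fence is parked by a T-shaped knob with a left-hand thread. Unscrew the knob by turning it clockwise (seen from above) until its pin is fully clear of the fence, then slide the fence along its rail to push the stacked tins up against the rubber bumper, so that they stay lightly squeezed between fence and bumper when you let go. Be gentle: do not ram, dent or tip the tins, leave the knob unscrewed, and do not disturb the other things in the drawer.

Things in the scene. Friction and masses are not known exactly. Their poses are not given: they have to be found in the camera images.
- rack: Fixed grey board, 130 mm (x) by 440 mm (y, -215 to +225) by 12 mm thick, on the drawer's mat. Origin: on its underside at mid-width; z up. Its +y is the direction in which the fence slides, from the knob's end to the bumper's end. The knob's upright axis is at x = 0, y = -165 mm, over a steel bridge (72 by 34 mm) whose top is 48 mm above the origin.
- knob_grip (a point): Centre of the black T-knob's bar: 56 mm long (this point's x), 14 mm wide (y), 26 mm tall; z up. Grasp it across the 14 mm from above. Left-hand thread: turning clockwise seen from above raises bar and pin together, 16 mm per full turn (2.55 mm per rad); friction moment about 0.3 N m. It stays where it is left and cannot come off.
- bridge_top (a point): Point on the bridge's top face on the knob's axis, 48 mm above the rack's origin. The bar's centre is 31 mm above it with the screw fully down, and 31 to 33 mm at the start. The pin has left the hole in the fence's tongue at 38 mm; the thread ends hard at 41.3 mm (4.05 rad from fully down); 39 to 41 mm is right.
- fence: Sliding fence with axes as the rack's. Origin: on the rail under the middle of its upright wooden grip tab, 12.2 mm above the rack's origin, at rack y = -85 mm when parked. Can slide 115 mm towards +y once the pin is clear (1.5 mm of play before); steady drag about 6 N; stays where it is left. Its steel plate, 100 mm wide, has its front face 59 mm ahead (+y) of this origin, top 58 mm up.
- fence_grip (a point): Point inside the fence's grip tab, 58 mm above the fence's origin, 18 mm below the tab's top. The tab is 40 mm wide (x) and 14 mm thick (y); grasp it across the 14 mm from above. 44 mm are free between it and the fence plate ahead of it.
- tins: Loose upright stack of three round steel tiffin tins nested rim in rim, about 450 g: bottom tin 100 mm across and 36 mm high, then 88 mm, then 76 mm across, 96 mm high in all. Origin: centre of the underside. Stands on the rack between fence and bumper, slides with 2 to 4 N of drag. More than 20 N between fence and tins dents them.
- stop: Fixed steel block at the rack's +y end, 90 mm (x) by 30 mm (y) by 55 mm high, axes as the rack's; its place along y varies. Origin: centre of its underside. On its -y face sits the rubber bumper.
- bumper_root (a point): Point on the stop block's -y face behind the middle of the bumper's pad, 15 mm from the stop's origin, 27 mm up. The pad (70 mm wide, 30 mm high) has its face 18 to 32 mm ahead (-y) of this point: set differently each time and not measured, so feel for it. It yields like a stiff spring, about 4.5 N per mm, 6 mm at most. Lightly squeezed is 1 to 12 N on it after release.
Not all that is in view belongs to the job. Leave any green or red look-alike of the tins alone.

How it is judged:
On the way, in this order (a step that is already met when the one before it is completed fails the run):
1. the knob is unscrewed: its pin is clear of the fence (bar centre at least 86 mm above the rack's origin) (z of knob_grip in the frame of rack above 0.086 m), for 0.2 s.
2. the fence presses the tins against the bumper (over 1 N) (contact force between tins and stop above 1 N and contact force between fence and tins above 1 N), for 0.2 s.
At the end, for the whole second after the job is handed in: The knob is still unscrewed with its pin clear (bar centre at least 86 mm above the rack's origin), and the tins stand upright (within 0.08 rad) and at rest on the rack, held between fence and bumper with more than 1 N on each side and less than 12 N on the bumper (all of step 2 and contact force between tins and stop below 12 N and z of knob_grip in the frame of rack above 0.086 m and angle between tins's own z axis and vertical below 0.08 rad and linear speed of each of tins, fence below 0.01 m/s and z of tins in the frame of rack below 0.016 m); the robot touches nothing.
It fails at once if the fence is rammed into the tins (over 20 N) (contact force between fence and tins above 20 N).
It fails at once if the tins are tipped (over 0.25 rad) or lifted off the rack (angle between tins's own z axis and vertical above 0.25 rad or z of tins in the frame of rack above 0.03 m).
It fails at once if another thing in the drawer is pushed aside by more than 30 mm (distance of any of canister, katori, chopstick0, chopstick1, spice_jar, spoon from where it was at the start of the episode above 0.03 m).
It also fails if it takes over 58 s, if anything falls off the work surface, if the arm or the gripper's body presses on something with over 40 N, if the wrist force passes 120 N, or if a joint passes its speed limit or range.

## Working session

There is one attempt and no reset: what is moved stays moved. The work goes in short steps, Python scripts to look and compute and a tool call to move; the robot and the scene stay as the last step left them, time stands still between calls to the robot, and variables do not carry over. Pictures are saved under pics/ and viewed, and the job is handed in when it is done.

Besides the shell and the picture viewer there is one more tool, called as a command line: name --argument value ..., lists and objects as JSON in quotes. jog_arm: Moves the arm, as the interface text tells. Its arguments: {"type":"object","properties":{"targets":{"type":"array","items":{"type":"array"}},"force":{"type":"number"}},"required":["targets"]}

```bash
ls; mkdir -p pics
cat > h.py <<'E'
import numpy as np, cv2
from rig import manip, get_image, camera_model, sign_off, spot_in, silhouettes, spot_point
def px2w(cam,uv,depth=None,z=None,cm=None):
    cm=cm or camera_model(cam); K=np.array(cm["mtx"]); T=np.array(cm["world_from_camera"])
    u,v=uv; r=np.array([(u-K[0,2])/K[0,0],-(v-K[1,2])/K[1,1],-1.0])
    if depth is not None: return T[:3,:3]@(r*depth)+T[:3,3]
    d=T[:3,:3]@r; o=T[:3,3]; return o+d*((z-o[2])/d[2])
def w2px(cam,p,cm=None):
    cm=cm or camera_model(cam); K=np.array(cm["mtx"]); T=np.array(cm["world_from_camera"])
    c=T[:3,:3].T@(np.array(p)-T[:3,3]); return np.array([K[0,0]*c[0]/-c[2]+K[0,2],K[1,1]*(-c[1])/-c[2]+K[1,2]])
def save(img,n): cv2.imwrite('pics/'+n,img[:,:,::-1])
E
python3 - <<'E'
from h import *
print(camera_model("top"))
for c in ["top","side"]:
    im,d=get_image(c); save(im,c+"0.png"); np.save(c+"0.npy",d)
    for n in ["knob_grip","bridge_top","fence_grip","tins","stop","bumper_root","fence","rack"]:
        for r in spot_point(n,c)[:3]:
            u,v=r["position"]; dd=d[int(round(v)),int(round(u))] if 0<=v<384 and 0<=u<512 else 0
            print(c,n,round(r["score"],2),np.round([u,v],1),np.round(px2w(c,(u,v),depth=dd),3))
print(manip.get_state())
E
```

```text
pics
{'mtx': array([[463.39638574,   0.        , 252.71479931],
       [  0.        , 463.39638574, 186.4512328 ],
       [  0.        ,   0.        ,   1.        ]]), 'world_from_camera': array([[ 0.00834217,  0.98100325, -0.19381184,  0.15238009],
       [-0.99990954,  0.01022851,  0.00873416,  0.13437856],
       [ 0.01055065,  0.19372144,  0.98099984,  1.44560283],
       [ 0.        ,  0.        ,  0.        ,  1.        ]])}
top knob_grip 0.49 [330.9 156.5] [ 0.513 -0.112  0.097]
top bridge_top 0.93 [326.4 157. ] [ 0.518 -0.103  0.073]
top fence_grip 0.91 [305.4 158.8] [ 0.505 -0.035  0.097]
top tins 0.91 [167.4 251. ] [0.227 0.369 0.086]
top tins 0.67 [263.7 165.6] [0.48  0.09  0.107]
top stop 0.61 [216.1 173.9] [0.462 0.234 0.071]
top bumper_root 0.64 [220.1 167.9] [0.486 0.223 0.049]
top fence 0.87 [305.5 163.7] [ 0.491 -0.036  0.094]
top fence 0.6 [331.1 155.1] [ 0.516 -0.112  0.101]
top rack 0.88 [273.1 164.7] [0.485 0.062 0.099]
top rack 0.45 [259.7 167.7] [0.474 0.102 0.105]
top rack 0.31 [303.9 159.9] [ 0.502 -0.031  0.097]
side knob_grip 0.52 [234.6 135.4] [ 0.513 -0.1
[... 451 characters left out ...]
.6] [0.488 0.125 0.094]
{'clock': 0.9, 'qpos': array([-1.41302806e+00,  2.75878244e-01,  1.50487801e+00,  1.42157608e-05,
        1.36064511e+00, -1.20968716e-01]), 'qd': array([ 1.95272759e-04, -3.73842238e-04, -4.70162562e-05, -3.39573690e-04,
        1.12452960e-03, -4.76018508e-04]), 'effort': array([ 4.09234935e-04, -4.16642404e+01, -2.46101421e+01, -2.09554319e-04,
        2.12880832e-04,  1.94483960e-06]), 'position': array([ 0.15823257, -0.55286117,  0.24834921]), 'ee_rot': array([-0.09823481,  0.09822249, -0.70018323,  0.70031829]), 'contact_force': array([-0.02904461,  0.89836811, -0.79797369]), 'moment': array([ 0.00101499,  0.02252678, -0.03079386]), 'width': 0.08548843816393191}
```

View pictures.

Run:
```python
import cv2
a=cv2.imread('pics/top0.png')[90:300,120:400]; cv2.imwrite('pics/top0c.png',cv2.resize(a,None,fx=2.8,fy=2.8,interpolation=cv2.INTER_CUBIC))
```

```text
(no output)
```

View pics/top0c.png

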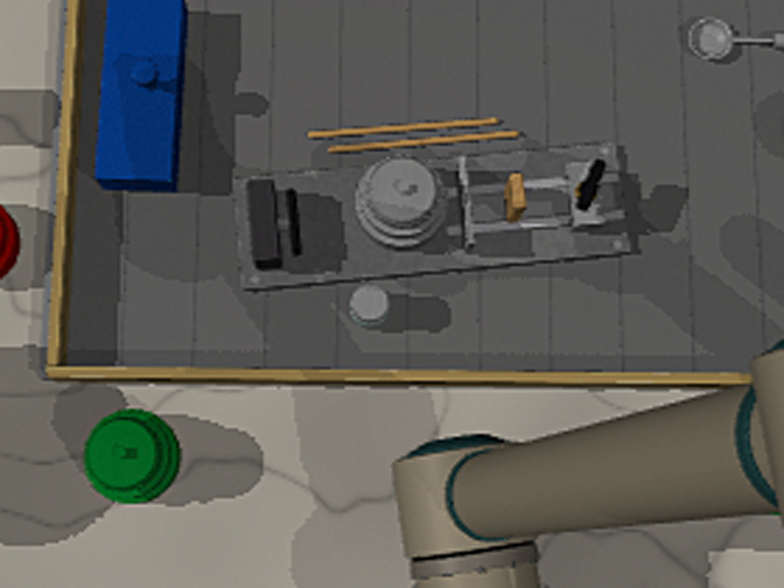

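View pics/side0.png

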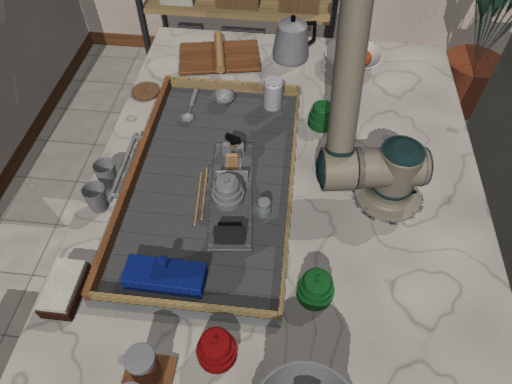

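Run:
```python
from h import *
from scipy.spatial.transform import Rotation as R
print("tool axes\n",np.round(R.from_quat(np.roll(manip.get_state()["ee_rot"],-1)).as_matrix(),3))
d=np.load('top0.npy'); im=cv2.imread('pics/top0.png')
cm=camera_model("top"); 
vv,uu=np.mgrid[0:384,0:512]
K=np.array(cm["mtx"]);T=np.array(cm["world_from_camera"])
r=np.stack([(uu-K[0,2])/K[0,0],-(vv-K[1,2])/K[1,1],-np.ones_like(uu,float)],-1)*d[...,None]
P=r@T[:3,:3].T+T[:3,3]; np.save('top0P.npy',P)
def at(cx,cy): # crop px
    u,v=cx/2.8+120,cy/2.8+90; return u,v
for nm,(x,y) in dict(c1=(234,182),c2=(612,143),c3=(637,252),c4=(247,290)).items():
    u,v=at(x,y); print(nm,np.round(P[int(round(v)),int(round(u))],3), np.round(px2w('top',(u,v),z=0.02,cm=cm),3))
for nm,(x,y) in dict(mat=(500,320),mat2=(300,90),rackA=(330,250),rackB=(560,230),bridge=(588,215),bar=(592,180)).items():
    u,v=at(x,y); print(nm,np.round(P[int(v),int(u)],3))
for n in ["knob_grip","tins","fence_grip","stop","rack","fence"]:
    for m in silhouettes(n,"top")[:2]:
        q=P[m["mask"]]; q=q[np.isfinite(q).all(1)]
        hz=np.percentile(q[:,2],80); t=q[q[:,2]>hz-0.012]; 
        c,s,a=cv2.minAreaRect(t[:,:2].astype(np.float32)*1000)
        print(n,round(m["score"],2),len(q),"z",np.round(np.percentile(q[:,2],[5,50,95]),3),"top rect",np.round(c,1),np.round(s,1),round(a,1))
```

```text
tool axes
 [[-0.961  0.     0.275]
 [-0.275 -0.    -0.961]
 [ 0.    -1.     0.   ]]
c1 [0.535 0.277 0.018] [0.534 0.279 0.02 ]
c2 [ 0.586 -0.154  0.018] [ 0.585 -0.152  0.02 ]
c3 [ 0.461 -0.182  0.005] [ 0.458 -0.177  0.02 ]
c4 [0.412 0.263 0.003] [0.41 0.26 0.02]
mat [ 0.382 -0.022  0.005]
mat2 [0.65  0.207 0.004]
rackA [0.457 0.171 0.022]
rackB [ 0.483 -0.09   0.021]
bridge [ 0.494 -0.116  0.057]
bar [ 0.519 -0.111  0.105]
knob_grip 0.56 91 z [0.067 0.097 0.104] top rect [341.6   0.5] [ 20.2 463.1] 57.2
tins 0.82 1006 z [0.005 0.08  0.092] top rect [305.6 380. ] [573.9  75.8] 50.5
tins 0.78 882 z [0.037 0.101 0.11 ] top rect [347.5  93.5] [ 75.3 391.6] 89.1
fence_grip 0.9 577 z [0.021 0.029 0.094] top rect [341.8  41.5] [ 83.1 413.6] 75.2
stop 0.92 451 z [0.021 0.071 0.077] top rect [337.  202.7] [389.8  54.3] 12.4
rack 0.59 4150 z [0.013 0.019 0.077] top rect [364.8  41.1] [401.6 439.4] 6.4
fence 0.88 610 z [0.021 0.029 0.094] top rect [342.   41.5] [ 83.8 413.9] 75.4
```

Run:
```python
from h import *
d=np.load('side0.npy')
for u,v in [(273,82),(273,95),(224,97),(187,118),(322,112),(264,205),(158,256),(290,20),(292,40)]:
    print((u,v),np.round(px2w('side',(u,v),depth=d[v,u]),3))
```

```text
(273, 82) [ 0.408 -0.375  0.127]
(273, 95) [ 0.405 -0.356  0.082]
(224, 97) [ 0.598 -0.407  0.015]
(187, 118) [ 0.716 -0.274  0.012]
(322, 112) [ 0.225 -0.283  0.083]
(264, 205) [0.389 0.139 0.066]
(158, 256) [0.68  0.314 0.006]
(290, 20) [ 0.372 -0.725  0.17 ]
(292, 40) [ 0.357 -0.673  0.114]
```

jog_arm --targets '[[0.085, [0.03, 0.04, 0.02], 0.18], [0.085, [0.03, 0.04, 0.02], 0.18], [0.085, [0.03, 0.04, 0.02], 0.18], [0.085, [0.03, 0.04, 0.0], 0.18], [0.085, [0.03, 0.04, 0], 0.18], [0.085, [0.03, 0.04, 0], 0.18], [0.085, [0.03, 0.04, 0], 0.18], [0.085, [0.03, 0.04, 0], 0.18]]' --force 40

```text
clock: 2.2
position: [0.399, -0.2314, 0.3086]
ee_rot: [0.537, -0.537, 0.46, -0.46]
contact_force: [1.8, -0.0, -0.5]
width: 0.0852
```

jog_arm --targets '[[0.085, [0.024, 0.024, 0], 0.18], [0.085, [0.024, 0.024, 0], 0.18], [0.085, [0.024, 0.024, 0], 0.18], [0.085, [0.024, 0.024, 0], 0.18], [0.085, [0.022, 0.021, 0], 0.18], [0.085, [0, 0, 0], 0], [0.085, [0, 0, 0], 0]]'

```text
clock: 3.08
position: [0.5158, -0.1161, 0.3082]
ee_rot: [-0.683, 0.683, -0.183, 0.183]
contact_force: [0.0, -0.6, 0.7]
width: 0.0848
```

```bash
cat > look.py <<'E'
import sys
from h import *
cam,tag=sys.argv[1],sys.argv[2]
s=manip.get_state(); cm=camera_model(cam); im,d=get_image(cam); save(im,tag+".png"); np.save(tag+".npy",d); np.save(tag+"_cm.npy",cm,allow_pickle=True)
print(s["clock"],np.round(s["position"],4),np.round(s["qpos"],3),"cam",np.round(cm["world_from_camera"][:3,3],3))
for n in sys.argv[3:]:
    for r in spot_point(n,cam)[:2]:
        u,v=r["position"]; dd=d[int(round(v)),int(round(u))] if 0<=v<384 and 0<=u<512 else 0
        print(n,round(r["score"],2),np.round([u,v],1),np.round(px2w(cam,(u,v),depth=dd,cm=cm),4))
E
python3 look.py wrist w1 knob_grip bridge_top fence_grip fence tins
```

```text
3.075 [ 0.5158 -0.1161  0.3082] [-3.530e-01  1.770e-01  1.491e+00 -1.000e-03  1.474e+00 -1.399e+00] cam [ 0.449 -0.077  0.433]
knob_grip 0.67 [258.9 169.4] [ 0.5162 -0.11    0.0994]
bridge_top 0.7 [258.2 163.2] [ 0.5095 -0.1071  0.0985]
fence_grip 0.8 [306.3 127.7] [ 0.5019 -0.039   0.0942]
fence 0.64 [304. 130.] [ 0.5056 -0.0408  0.0777]
tins 0.83 [382.9  76.3] [0.4938 0.0557 0.1012]
tins 0.65 [18.8 38.9] [ 0.2473 -0.2814  0.0551]
```

View pics/w1.png

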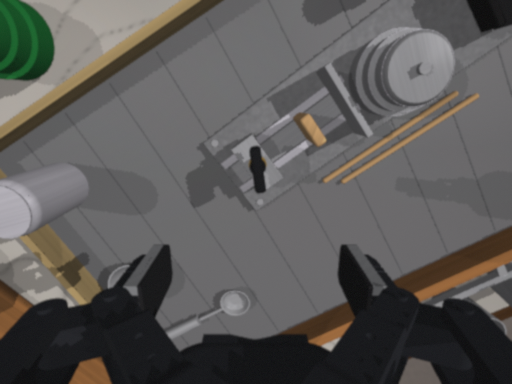

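```bash
cat > bar.py <<'E'
import sys
from h import *
tag=sys.argv[1]; im=cv2.imread('pics/'+tag+'.png'); d=np.load(tag+'.npy'); cm=np.load(tag+'_cm.npy',allow_pickle=True).item()
K=np.array(cm["mtx"]);T=np.array(cm["world_from_camera"]); vv,uu=np.mgrid[0:384,0:512]
P=(np.stack([(uu-K[0,2])/K[0,0],-(vv-K[1,2])/K[1,1],-np.ones_like(uu,float)],-1)*d[...,None])@T[:3,:3].T+T[:3,3]
def rect(name,c,rad,z0,z1,dark=None):
    m=(np.hypot(P[...,0]-c[0],P[...,1]-c[1])<rad)&(P[...,2]>z0)&(P[...,2]<z1)&(d>0)
    if dark: m&=im.max(2)<dark
    q=P[m]
    if len(q)<5: print(name,len(q)); return
    h=np.percentile(q[:,2],90); q=q[q[:,2]>h-0.008]
    r=cv2.minAreaRect(q[:,:2].astype(np.float32)*1000); e=np.linalg.eigh(np.cov(q[:,:2].T))[1][:,1]
    print(name,len(q),"topz",round(h,4),"mean",np.round(q.mean(0),4),"rect",np.round(r[0],1),np.round(r[1],1),round(r[2],1),"axis deg",round(np.degrees(np.arctan2(e[1],e[0]))%180,1))
rect("bar",(0.516,-0.113),0.04,0.075,0.13)
rect("tab",(0.505,-0.036),0.03,0.07,0.12)
rect("tins",(0.49,0.088),0.06,0.08,0.13)
rect("bridge",(0.516,-0.113),0.045,0.045,0.062)
q=P[(np.hypot(P[...,0]-.4,P[...,1]+.1)<.05)&(d>0)]; print("mat z",np.median(q[:,2]))
E
python3 bar.py w1
```

```text
bar 521 topz 0.0989 mean [ 0.5158 -0.1122  0.0975] rect [ 517.2 -112.9] [14. 56.] 67.9 axis deg 158.0
tab 426 topz 0.0939 mean [ 0.5077 -0.0339  0.0926] rect [508.7 -33.5] [40.5 14.1] 6.6 axis deg 6.3
tins 4387 topz 0.1064 mean [0.5037 0.0888 0.1046] rect [505.4  90.9] [77.3 76.2] 60.0 axis deg 155.7
bridge 839 topz 0.0541 mean [ 0.5131 -0.1114  0.0529] rect [ 517.2 -112.8] [72. 34.] 6.3 axis deg 14.7
mat z 0.005065243494701388
```

jog_arm --targets '[[0.04, [0.001, 0.003, -0.03], 0.137], [0.04, [0, 0, -0.05], 0], [0.04, [0, 0, -0.05], 0], [0.04, [0, 0, -0.03], 0], [0.04, [0, 0, 0], 0], [0.04, [0, 0, 0], 0]]'

```text
clock: 4.12
position: [0.5182, -0.1134, 0.1497]
ee_rot: [-0.694, 0.694, -0.135, 0.137]
contact_force: [0.3, -0.2, -0.4]
width: 0.0399
```

```bash
python3 look.py wrist w2; python3 bar.py w2; python3 -c "
from h import *
from scipy.spatial.transform import Rotation as R
M=R.from_quat(np.roll(manip.get_state()['ee_rot'],-1)).as_matrix();print(np.round(M,3), np.degrees(np.arctan2(M[1,2],M[0,2])))"
```

```text
4.125 [ 0.5182 -0.1134  0.1497] [-0.347  0.284  1.755  0.     1.1   -1.531] cam [ 0.447 -0.084  0.274]
bar 1577 topz 0.0988 mean [ 0.5149 -0.1119  0.0975] rect [ 516.7 -112.7] [13.9 54.8] 68.2 axis deg 157.6
tab 1389 topz 0.0938 mean [ 0.507  -0.0347  0.0925] rect [508.4 -33.7] [39.7 14.3] 6.5 axis deg 6.1
tins 841 topz 0.0976 mean [0.4997 0.0552 0.0945] rect [500.9  57. ] [10.2 48.6] 82.4 axis deg 171.0
bridge 2197 topz 0.0539 mean [ 0.5109 -0.1115  0.0529] rect [ 517.6 -113. ] [72.5 34.2] 6.4 axis deg 15.3
mat z 0.005114377566596384
[[ 0.926  0.003  0.377]
 [-0.377 -0.001  0.926]
 [ 0.004 -1.     0.   ]] 67.8762518207297
```

View pics/w2.png

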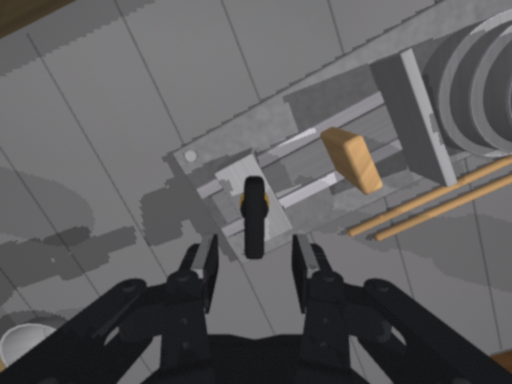

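jog_arm --targets '[[0.04, [-0.001, 0, -0.034], 0], [0.04, [0, 0, -0.02], 0], [0.04, [0, 0, -0.01], 0], [0.04, [0, 0, 0], 0], [0.005, [0, 0, 0], 0], [0.005, [0, 0, 0], 0], [0.005, [0, 0, 0], 0], [0.005, [0, 0, 0], 0]]' --force 50

```text
clock: 5.18
position: [0.5171, -0.1134, 0.0857]
ee_rot: [-0.694, 0.694, -0.135, 0.136]
contact_force: [-0.3, -1.9, 6.5]
width: 0.0185
```

jog_arm --targets '[[0.005, [0, 0, 0], 0], [0.005, [0, 0, 0], 0], [0.005, [0, 0, 0], 0]]'

```text
clock: 5.55
position: [0.5171, -0.1134, 0.0857]
ee_rot: [-0.694, 0.694, -0.135, 0.136]
contact_force: [-2.0, -0.9, 6.4]
width: 0.0188
```

jog_arm --targets '[[0.035, [0, 0, 0], 0], [0.035, [0, 0, 0], 0], [0.035, [0, 0, 0.008], 0], [0.005, [0, 0, 0], 0], [0.005, [0, 0, 0], 0], [0.005, [0, 0, 0], 0], [0.005, [0, 0, 0], 0]]'

```text
clock: 6.42
position: [0.5166, -0.1132, 0.093]
ee_rot: [-0.694, 0.694, -0.135, 0.136]
contact_force: [-0.6, -0.8, 6.3]
width: 0.0131
```

jog_arm --targets '[[0.005, [0, 0, 0.0002], -0.1], [0.005, [0, 0, 0.0004], -0.15], [0.005, [0, 0, 0.0004], -0.15], [0.005, [0, 0, 0], 0], [0.005, [0, 0, 0], 0]]'

```text
clock: 7.05
position: [0.5171, -0.1126, 0.094]
ee_rot: [0.654, -0.653, 0.27, -0.271]
contact_force: [0.3, 1.1, 5.6]
width: 0.0131
```

```bash
python3 look.py wrist w3; python3 bar.py w3; python3 -c "
from h import *
print(manip.get_state())"
```

```text
7.05 [ 0.5171 -0.1126  0.094 ] [-3.470e-01  3.420e-01  1.831e+00  1.000e-03  9.660e-01 -1.133e+00] cam [ 0.462 -0.058  0.219]
bar 2885 topz 0.1277 mean [ 0.5085 -0.1059  0.1255] rect [ 514.1 -111.1] [78.8 25.7] 45.3 axis deg 45.7
tab 2990 topz 0.0939 mean [ 0.5071 -0.0342  0.0927] rect [508.4 -33.6] [39.6 14.2] 6.2 axis deg 6.2
tins 0
bridge 3052 topz 0.0538 mean [ 0.5053 -0.1096  0.0527] rect [ 517.4 -112.8] [71.9 34.6] 6.3 axis deg 21.7
mat z 0.0051259965074924585
{'clock': 7.1, 'qpos': array([-3.46700622e-01,  3.42212171e-01,  1.83141900e+00,  1.48351214e-03,
        9.66137265e-01, -1.13347375e+00]), 'qd': array([-0.00200809, -0.00097645,  0.00061097, -0.00147683, -0.00052899,
        0.0009645 ]), 'effort': array([ -0.50319605, -37.20998883, -17.50421047,  -0.44194766,
        -0.04282892,  -0.1299971 ]), 'position': array([ 0.51708491, -0.11257809,  0.09397882]), 'ee_rot': array([ 0.65381369, -0.6528926 ,  0.26979913, -0.27104861]), 'contact_force': array([0.19799472, 0.46875984, 5.55483583]), 'moment': array([ 0.15563341,  0.00160156, -0.08755903]), 'width': 0.012988744469774157}
```

View pics/w3.png

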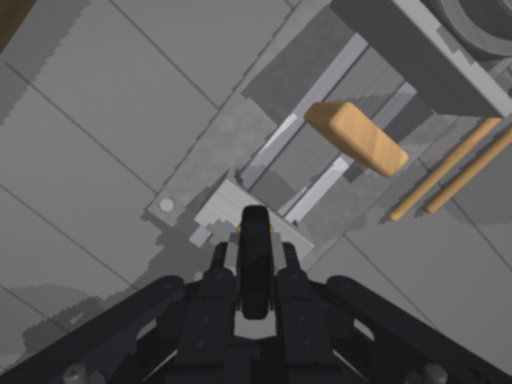

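jog_arm --targets '[[0.005, [0, 0, 0.00045], -0.176], [0.005, [0, 0, 0.00045], -0.176], [0.005, [0, 0, 0.00045], -0.176], [0.005, [0, 0, 0.00045], -0.176], [0.005, [0, 0, 0.00045], -0.176], [0.005, [0, 0, 0.00045], -0.176], [0.005, [0, 0, 0.00045], -0.176], [0.005, [0, 0, 0.00045], -0.176]]'

```text
clock: 8.1
position: [0.5196, -0.1125, 0.0977]
ee_rot: [-0.324, 0.319, -0.629, 0.631]
contact_force: [6.7, 1.6, 0.4]
width: 0.0131
```

jog_arm --targets '[[0.005, [0, 0, 0.00045], -0.176], [0.005, [0, 0, 0.00045], -0.176], [0.005, [0, 0, 0.00045], -0.176], [0.005, [0, 0, 0.00045], -0.176], [0.005, [0, 0, 0.00045], -0.176], [0.005, [0, 0, 0.00045], -0.176], [0.005, [0, 0, 0.00045], -0.17], [0.005, [0, 0, 0], 0], [0.005, [0, 0, 0], 0]]'

```text
clock: 9.22
position: [0.5204, -0.1146, 0.1009]
ee_rot: [0.094, -0.101, -0.7, 0.701]
contact_force: [5.7, -3.2, -0.8]
width: 0.0131
```

```bash
python3 look.py wrist w4; python3 bar.py w4
python3 - <<'E'
from h import *
from scipy.spatial.transform import Rotation as R
s=manip.get_state();M=R.from_quat(np.roll(s['ee_rot'],-1)).as_matrix();print(np.round(M,3), np.degrees(np.arctan2(M[1,2],M[0,2])),s["contact_force"],s["moment"])
E
```

```text
9.225 [ 0.5204 -0.1146  0.1009] [-0.347  0.336  1.82  -0.     0.976  1.501] cam [ 0.592 -0.134  0.226]
bar 1607 topz 0.1276 mean [ 0.5262 -0.1153  0.1255] rect [ 520.2 -114. ] [73.3 26.9] 74.7 axis deg 74.0
tab 981 topz 0.0935 mean [ 0.5205 -0.0348  0.0916] rect [509.6 -34.1] [40.3 14.4] 5.4 axis deg 12.0
tins 342 topz 0.0861 mean [0.4924 0.0568 0.0832] rect [492.1  57.5] [ 4.9 34.6] 65.9 axis deg 157.7
bridge 2473 topz 0.054 mean [ 0.5385 -0.1122  0.053 ] rect [ 526.9 -112. ] [54.8 34.2] 6.2 axis deg 40.1
mat z 0.005279893925207779
[[-0.962  0.009 -0.273]
 [ 0.273 -0.004 -0.962]
 [-0.009 -1.     0.001]] -105.8691978642126 [ 5.9164682  -2.99727733 -0.31817794] [-0.46388684 -0.97680051 -0.10571621]
```

View pics/w4.png

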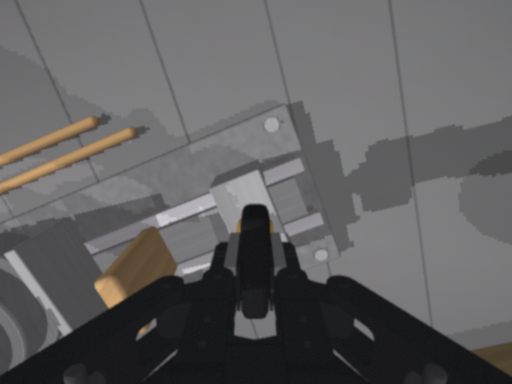

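jog_arm --targets '[[0.04, [0, 0, 0], 0], [0.04, [0, 0, 0], 0], [0.04, [0, 0, 0], 0], [0.04, [0, 0, 0.03], 0], [0.04, [0, 0, 0.05], 0], [0.04, [0, 0, 0.05], 0], [0.04, [0, 0, 0.02], 0.0], [0.04, [0, 0, 0], 0]]'

```text
clock: 10.28
position: [0.5169, -0.113, 0.2516]
ee_rot: [0.097, -0.099, -0.7, 0.701]
contact_force: [-0.3, -0.0, 0.9]
width: 0.0399
```

```bash
python3 look.py wrist w5; python3 bar.py w5
```

```text
10.275 [ 0.5169 -0.113   0.2516] [-0.347  0.203  1.597 -0.     1.338  1.502] cam [ 0.589 -0.133  0.377]
bar 773 topz 0.1067 mean [ 0.5201 -0.1136  0.1053] rect [ 518.5 -112.9] [13.8 55.3] 74.6 axis deg 164.5
tab 524 topz 0.0938 mean [ 0.5106 -0.0348  0.0924] rect [509.5 -33.8] [40.  14.2] 7.3 axis deg 6.8
tins 3769 topz 0.1064 mean [0.5091 0.0864 0.1047] rect [507.3  88.1] [76.6 73.7] 16.8 axis deg 20.8
bridge 1069 topz 0.0541 mean [ 0.5249 -0.1139  0.0531] rect [ 518.3 -112.8] [71.9 34. ] 6.3 axis deg 16.6
mat z 0.0051563881315753735
```

View pics/w5.png

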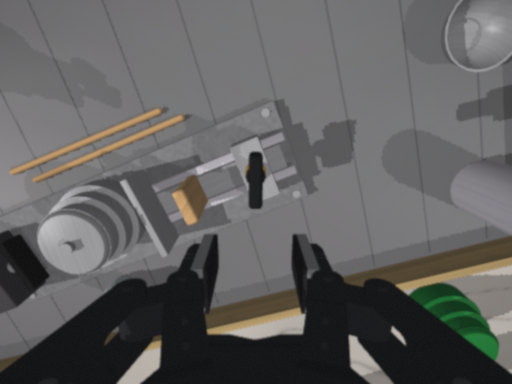

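Run:
```python
from h import *
P=np.load('top0P.npy'); a=np.radians(6.4); R2=np.array([[np.cos(a),np.sin(a)],[-np.sin(a),np.cos(a)]])
K=np.array([0.5173,-0.1129])
q=(P[...,:2]-K)@R2.T; q[...,1]-=0.165; z=P[...,2]
m=(abs(q[...,0])<0.05)&(q[...,1]>0.02)&(q[...,1]<0.225)
for lo,hi in [(0.025,0.045),(0.045,0.055),(0.055,0.065),(0.065,0.075),(0.075,0.09),(0.09,0.12)]:
    k=m&(z>lo)&(z<hi); h=np.histogram(q[k][:,1]*1000,bins=np.arange(20,230,5)); print(lo,hi,[(int(b),int(c)) for c,b in zip(*h) if c])
k=m&(z>0.1)&(q[...,1]<0.13); print("lid",np.round(q[k].min(0),4),np.round(q[k].max(0),4),np.median(z[k]))
d=np.load('top0.npy');
```

```text
0.025 0.045 [(20, 2), (25, 1), (30, 3), (35, 1), (40, 3), (45, 4), (50, 1), (55, 4), (60, 4), (65, 2), (70, 3), (75, 4), (80, 3), (85, 3), (90, 1), (100, 1), (110, 1), (120, 1), (125, 1), (150, 3), (155, 1), (160, 2), (165, 1), (170, 1), (175, 8), (180, 3), (185, 3), (190, 3), (195, 2), (200, 2), (205, 1), (210, 1)]
0.045 0.055 [(20, 2), (25, 3), (30, 3), (35, 2), (40, 3), (45, 5), (50, 1), (55, 3), (60, 3), (65, 1), (70, 3), (75, 6), (80, 18), (85, 6), (150, 1), (155, 7), (160, 3), (165, 5), (170, 6), (175, 8), (180, 1), (190, 1), (195, 2), (200, 2)]
0.055 0.065 [(20, 3), (25, 2), (30, 4), (35, 2), (40, 3), (45, 2), (50, 2), (55, 3), (60, 4), (65, 3), (70, 4), (75, 6), (80, 2), (85, 9), (150, 1), (155, 32), (160, 30), (165, 2), (170, 1), (175, 3), (180, 1), (185, 2), (190, 2), (195, 3)]
0.065 0.075 [(20, 2), (25, 1), (30, 1), (35, 1), (40, 3), (45, 1), (50, 1), (55, 3), (60, 1), (65, 2), (70, 3), (75, 7), (80, 2), (160, 1), (175, 21), (180, 35), (185, 39), (190, 39), (195, 39), (200, 36), (205, 18)]
0.075 0.09 [(20, 3), (25, 5), (30, 5), (35, 2), (40, 6), (45, 5), (50, 4), (55, 5), (60, 6), (65, 8), (70, 8), (75, 14), (80, 9), (175, 4), (180, 15), (185, 8), (190, 8), (195, 8), (200, 8), (205, 7)]
0.09 0.12 [(20, 36), (25, 41), (30, 41), (35, 40), (40, 43), (45, 45), (50, 39), (55, 38), (60, 34), (65, 29), (70, 22), (75, 7)]
lid [-0.0262  0.02  ] [0.049  0.0758] 0.10561416680533231
```

jog_arm --targets '[[0.04, [-0.002, 0.02, 0], 0.13], [0.04, [-0.002, 0.03, 0], 0.13], [0.04, [-0.004, 0.0295, 0], 0.13], [0.04, [0, 0, -0.05], 0], [0.04, [0, 0, 0], 0], [0.04, [0, 0, 0], 0]]'

```text
clock: 11.08
position: [0.5084, -0.0336, 0.2001]
ee_rot: [0.039, -0.04, 0.706, -0.706]
contact_force: [-0.2, -0.1, 1.3]
width: 0.0401
```

```bash
python3 look.py wrist w6; python3 bar.py w6;  python3 - <<'E'
from h import *
from scipy.spatial.transform import Rotation as R
s=manip.get_state();M=R.from_quat(np.roll(s['ee_rot'],-1)).as_matrix();print(np.degrees(np.arctan2(M[1,2],M[0,2])),s["contact_force"],s["moment"])
E
```

```text
11.075 [ 0.5084 -0.0336  0.2001] [-0.202  0.212  1.719 -0.     1.212  1.257] cam [ 0.583 -0.024  0.325]
bar 1233 topz 0.1063 mean [ 0.5199 -0.1114  0.1048] rect [ 518.4 -112.1] [13.9 55.7] 73.9 axis deg 163.9
tab 755 topz 0.0939 mean [ 0.511  -0.0331  0.0927] rect [509.9 -33.1] [39. 14.] 6.9 axis deg 6.5
tins 6766 topz 0.1064 mean [0.5096 0.0885 0.1047] rect [506.3  91.1] [76.9 76.5] 79.7 axis deg 45.1
bridge 1651 topz 0.0564 mean [ 0.5275 -0.1068  0.0534] rect [ 518.1 -112.5] [72.2 34. ] 6.3 axis deg 171.8
mat z 0.005108067428119173
-83.62282647466317 [ 0.58664368 -0.93445989  1.12198764] [9.84071326e-06 2.06050401e-02 2.27624530e-02]
```

View pics/w6.png

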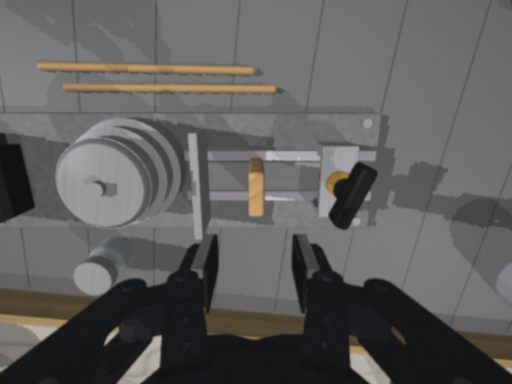

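jog_arm --targets '[[0.04, [0.0008, 0, -0.05], 0], [0.04, [0, 0, -0.04], 0], [0.04, [0, 0, -0.021], 0], [0.04, [0, 0, -0.01], 0], [0.04, [0, 0, 0], 0], [0.005, [0, 0, 0], 0], [0.005, [0, 0, 0], 0], [0.005, [0, 0, 0], 0], [0.005, [0, 0, 0], 0], [0.005, [0, 0, 0], 0]]' --force 40

```text
clock: 12.38
position: [0.5101, -0.0338, 0.0805]
ee_rot: [-0.041, 0.038, -0.706, 0.706]
contact_force: [-0.0, -1.6, 6.5]
width: 0.0136
```

jog_arm --targets '[[0.005, [-0.0001, 0.001, 0.0005], 0], [0.005, [-0.0001, 0.001, 0.0005], 0], [0.005, [-0.0001, 0.001, 0], 0], [0.005, [-0.0001, 0.001, 0], 0], [0.005, [-0.0001, 0.001, 0], 0], [0.005, [-0.0001, 0.001, 0], 0], [0.005, [-0.0001, 0.001, 0], 0], [0.005, [-0.0001, 0.001, 0], 0]]'

```text
clock: 13.38
position: [0.5094, -0.0268, 0.0805]
ee_rot: [-0.041, 0.039, -0.705, 0.707]
contact_force: [0.9, -6.0, 0.1]
width: 0.0132
```

jog_arm --targets '[[0.005, [-0.0001, 0.001, 0], 0], [0.005, [-0.0001, 0.001, 0], 0], [0.005, [-0.0001, 0.001, 0], 0], [0.005, [-0.0001, 0.001, 0], 0], [0.005, [-0.0001, 0.001, 0], 0], [0.005, [-0.0001, 0.001, 0], 0], [0.005, [-0.0001, 0.001, 0], 0], [0.005, [-0.0001, 0.001, 0], 0], [0.005, [-0.0001, 0.001, 0], 0], [0.005, [-0.0001, 0.001, 0], 0]]'

```text
clock: 14.62
position: [0.5084, -0.0178, 0.0805]
ee_rot: [-0.041, 0.039, -0.704, 0.708]
contact_force: [0.9, -9.9, 0.7]
width: 0.0136
```

jog_arm --targets '[[0.005, [-0.00013, 0.0012, 0], 0], [0.005, [-0.00013, 0.0012, 0], 0], [0.005, [-0.00013, 0.0012, 0], 0], [0.005, [-0.00013, 0.0012, 0], 0], [0.005, [-0.00013, 0.0012, 0], 0], [0.005, [-0.00013, 0.0012, 0], 0], [0.005, [-0.00013, 0.0012, 0], 0], [0.005, [-0.00013, 0.0012, 0], 0], [0.005, [-0.00013, 0.0012, 0], 0], [0.005, [-0.00013, 0.0012, 0], 0]]'

```text
clock: 15.88
position: [0.5071, -0.0058, 0.0805]
ee_rot: [-0.041, 0.039, -0.704, 0.708]
contact_force: [1.3, -10.2, 0.5]
width: 0.0132
```

```bash
python3 look.py wrist w7
python3 - <<'E'
from h import *
d=np.load('w7.npy'); cm=np.load('w7_cm.npy',allow_pickle=True).item()
K=np.array(cm["mtx"]);T=np.array(cm["world_from_camera"]); vv,uu=np.mgrid[0:384,0:512]
P=(np.stack([(uu-K[0,2])/K[0,0],-(vv-K[1,2])/K[1,1],-np.ones_like(uu,float)],-1)*d[...,None])@T[:3,:3].T+T[:3,3]
a=np.radians(6.4); R2=np.array([[np.cos(a),np.sin(a)],[-np.sin(a),np.cos(a)]])
q=(P[...,:2]-np.array([0.5178,-0.1128]))@R2.T; q[...,1]-=0.165; z=P[...,2]
m=(abs(q[...,0])<0.055)&(d>0)
k=m&(z>0.1)&(z<0.11)&(q[...,1]>0.02); print("lid",np.percentile(q[k],[0.5,99.5],axis=0),cv2.minEnclosingCircle(q[k].astype(np.float32)*1000))
for lo,hi in [(0.04,0.055),(0.055,0.065),(0.065,0.08)]:
    k=m&(z>lo)&(z<hi)&(q[...,1]>0.1); h=np.histogram(q[k][:,1]*1000,bins=np.arange(100,230,3)); print(lo,hi,[(int(b),int(c)) for c,b in zip(*h) if c])
s=manip.get_state(); print(s["contact_force"],s["position"])
E
```

```text
15.875 [ 0.5071 -0.0058  0.0805] [-0.146  0.33   1.895 -0.005  0.913  1.315] cam [0.581 0.004 0.205]
lid [[-0.02196126  0.0201754 ]
 [ 0.04459248  0.05230958]] ((10.858786582946777, 43.953102111816406), 36.978145599365234)
0.04 0.055 []
0.055 0.065 []
0.065 0.08 []
[ 0.5148476  -9.87299521 -0.66680009] [ 0.50704019 -0.00561349  0.08050569]
```

View pics/w7.png

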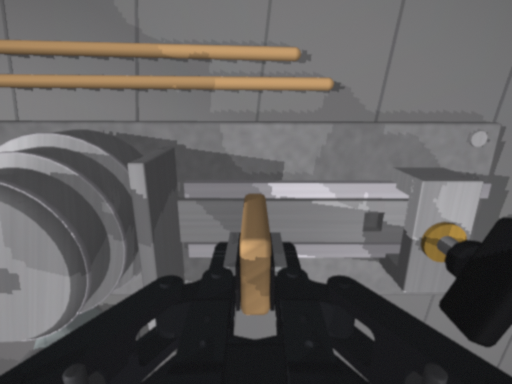

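jog_arm --targets '[[0.005, [-0.00017, 0.0015, 0], 0], [0.005, [-0.00017, 0.0015, 0], 0], [0.005, [-0.00017, 0.0015, 0], 0], [0.005, [-0.00017, 0.0015, 0], 0], [0.005, [-0.00017, 0.0015, 0], 0], [0.005, [-0.00017, 0.0015, 0], 0], [0.005, [-0.00017, 0.0015, 0], 0], [0.005, [-0.00017, 0.0015, 0], 0], [0.005, [-0.00017, 0.0015, 0], 0], [0.005, [-0.00017, 0.0015, 0], 0]]'

```text
clock: 17.18
position: [0.5054, 0.0093, 0.0805]
ee_rot: [-0.041, 0.039, -0.704, 0.708]
contact_force: [1.4, -9.3, -0.1]
width: 0.0132
```

jog_arm --targets '[[0.005, [-0.00017, 0.0015, 0], 0], [0.005, [-0.00017, 0.0015, 0], 0], [0.005, [-0.00017, 0.0015, 0], 0], [0.005, [-0.00017, 0.0015, 0], 0], [0.005, [-0.00011, 0.001, 0], 0], [0.005, [-0.00011, 0.001, 0], 0], [0.005, [-0.00011, 0.001, 0], 0], [0.005, [-0.00011, 0.001, 0], 0], [0.005, [-0.00011, 0.001, 0], 0], [0.005, [-0.00011, 0.001, 0], 0]]'

```text
clock: 18.42
position: [0.5041, 0.0213, 0.0805]
ee_rot: [-0.041, 0.039, -0.704, 0.708]
contact_force: [1.8, -9.4, 1.2]
width: 0.0136
```

jog_arm --targets '[[0.005, [-0.00011, 0.001, 0], 0], [0.005, [-0.00011, 0.001, 0], 0], [0.005, [-0.00011, 0.001, 0], 0], [0.005, [-0.00011, 0.001, 0], 0], [0.005, [-0.00011, 0.001, 0], 0], [0.005, [-0.00011, 0.001, 0], 0], [0.005, [-0.00011, 0.001, 0], 0], [0.005, [-0.00011, 0.001, 0], 0], [0.005, [-0.00011, 0.001, 0], 0], [0.005, [-0.00011, 0.001, 0], 0]]'

```text
clock: 19.68
position: [0.503, 0.0313, 0.0805]
ee_rot: [-0.041, 0.039, -0.704, 0.708]
contact_force: [1.0, -10.1, 0.9]
width: 0.0134
```

jog_arm --targets '[[0.005, [-0.00011, 0.001, 0], 0], [0.005, [-0.00011, 0.001, 0], 0], [0.005, [-0.00011, 0.001, 0], 0]]'

```text
clock: 20.05
position: [0.5026, 0.0343, 0.0805]
ee_rot: [-0.041, 0.039, -0.704, 0.708]
contact_force: [0.3, -10.4, 0.7]
width: 0.0131
```

Front edge of the tins is now at rack y ≈ 142 mm; going on in 2–3 mm feels.

jog_arm --targets '[[0.005, [-8e-05, 0.0007, 0], 0], [0.005, [-8e-05, 0.0007, 0], 0], [0.005, [-8e-05, 0.0007, 0], 0], [0.005, [-8e-05, 0.0007, 0], 0]]'

```text
clock: 20.55
position: [0.5024, 0.0371, 0.0805]
ee_rot: [-0.041, 0.039, -0.704, 0.708]
contact_force: [1.8, -10.3, 0.1]
width: 0.0135
```

jog_arm --targets '[[0.005, [-8e-05, 0.0007, 0], 0], [0.005, [-8e-05, 0.0007, 0], 0], [0.005, [-8e-05, 0.0007, 0], 0]]'

```text
clock: 20.92
position: [0.5021, 0.0392, 0.0805]
ee_rot: [-0.041, 0.039, -0.704, 0.708]
contact_force: [0.9, -9.3, 0.7]
width: 0.0133
```

jog_arm --targets '[[0.005, [-7e-05, 0.0006, 0], 0], [0.005, [-7e-05, 0.0006, 0], 0], [0.005, [-7e-05, 0.0006, 0], 0]]'

```text
clock: 21.3
position: [0.5019, 0.041, 0.0805]
ee_rot: [-0.041, 0.039, -0.704, 0.708]
contact_force: [1.1, -10.0, 0.3]
width: 0.0135
```

jog_arm --targets '[[0.005, [-7e-05, 0.0006, 0], 0], [0.005, [-7e-05, 0.0006, 0], 0], [0.005, [-7e-05, 0.0006, 0], 0]]'

```text
clock: 21.68
position: [0.5017, 0.0428, 0.0805]
ee_rot: [-0.041, 0.039, -0.704, 0.708]
contact_force: [2.0, -9.9, 0.1]
width: 0.0132
```

jog_arm --targets '[[0.005, [-5e-05, 0.0005, 0], 0], [0.005, [-5e-05, 0.0005, 0], 0], [0.005, [-5e-05, 0.0005, 0], 0]]'

```text
clock: 22.05
position: [0.5015, 0.0443, 0.0805]
ee_rot: [-0.041, 0.039, -0.704, 0.708]
contact_force: [1.4, -9.4, 1.8]
width: 0.0137
```

jog_arm --targets '[[0.005, [-5e-05, 0.0005, 0], 0], [0.005, [-5e-05, 0.0005, 0], 0]]'

```text
clock: 22.3
position: [0.5014, 0.0453, 0.0805]
ee_rot: [-0.041, 0.039, -0.704, 0.708]
contact_force: [0.8, -9.3, 0.4]
width: 0.0132
```

jog_arm --targets '[[0.005, [-5e-05, 0.0005, 0], 0], [0.005, [-5e-05, 0.0005, 0], 0], [0.005, [-5e-05, 0.0005, 0], 0]]'

```text
clock: 22.68
position: [0.5013, 0.0464, 0.0805]
ee_rot: [-0.041, 0.039, -0.704, 0.708]
contact_force: [1.9, -12.2, 0.1]
width: 0.0133
```

jog_arm --targets '[[0.005, [-5e-05, 0.0005, 0], 0], [0.005, [-5e-05, 0.0005, 0], 0]]'

```text
clock: 22.92
position: [0.5013, 0.0468, 0.0805]
ee_rot: [-0.041, 0.039, -0.704, 0.708]
contact_force: [1.2, -14.1, -0.2]
width: 0.0132
```

jog_arm --targets '[[0.005, [-4e-05, 0.0004, 0], 0], [0.005, [0, 0, 0], 0], [0.005, [0, 0, 0], 0], [0.005, [0, 0, 0], 0]]'

```text
clock: 23.42
position: [0.5013, 0.047, 0.0805]
ee_rot: [-0.041, 0.039, -0.704, 0.708]
contact_force: [0.7, -13.5, 0.5]
width: 0.0134
```

jog_arm --targets '[[0.005, [0.0001, -0.0008, 0], 0], [0.005, [0.0001, -0.0007, 0], 0], [0.005, [0, 0, 0], 0]]'

```text
clock: 23.8
position: [0.5013, 0.0469, 0.0805]
ee_rot: [-0.041, 0.039, -0.705, 0.707]
contact_force: [1.3, -9.2, 0.5]
width: 0.0134
```

jog_arm --targets '[[0.005, [0.0001, -0.0008, 0], 0], [0.005, [0.0001, -0.0008, 0], 0], [0.005, [0.0001, -0.0007, 0], 0], [0.005, [0, 0, 0], 0]]'

```text
clock: 24.3
position: [0.5012, 0.0468, 0.0804]
ee_rot: [-0.04, 0.039, -0.706, 0.706]
contact_force: [2.4, -2.5, 2.1]
width: 0.0133
```

jog_arm --targets '[[0.005, [0.0, -0.0004, 0], 0], [0.03, [0, 0, 0], 0], [0.035, [0, 0, 0], 0], [0.035, [0, 0, 0], 0], [0.035, [0, 0, 0], 0]]'

```text
clock: 24.92
position: [0.5001, 0.0465, 0.0799]
ee_rot: [0.039, -0.04, 0.706, -0.706]
contact_force: [-0.2, 0.3, 0.3]
width: 0.0351
```

jog_arm --targets '[[0.035, [0, 0, 0.01], 0], [0.035, [0, 0, 0.03], 0], [0.035, [0, 0, 0.05], 0], [0.035, [0, 0, 0.05], 0], [0.035, [0, 0, 0.05], 0], [0.035, [0, 0, 0], 0], [0.035, [0, 0, 0], 0]]'

```text
clock: 25.8
position: [0.4999, 0.0464, 0.27]
ee_rot: [-0.039, 0.04, -0.706, 0.706]
contact_force: [0.1, 0.5, 0.5]
width: 0.035
```

```bash
python3 look.py wrist w8
cat > chk.py <<'E'
import sys
from h import *
tag=sys.argv[1]
d=np.load(tag+'.npy'); cm=np.load(tag+'_cm.npy',allow_pickle=True).item()
K=np.array(cm["mtx"]);T=np.array(cm["world_from_camera"]); vv,uu=np.mgrid[0:384,0:512]
P=(np.stack([(uu-K[0,2])/K[0,0],-(vv-K[1,2])/K[1,1],-np.ones_like(uu,float)],-1)*d[...,None])@T[:3,:3].T+T[:3,3]
a=np.radians(6.4); R2=np.array([[np.cos(a),np.sin(a)],[-np.sin(a),np.cos(a)]])
q=(P[...,:2]-np.array([0.5178,-0.1128]))@R2.T; q[...,1]-=0.165; z=P[...,2]
m=(abs(q[...,0])<0.06)&(d>0)
def rc(n,k):
    if k.sum()<8: print(n,k.sum()); return
    r=cv2.minAreaRect(q[k].astype(np.float32)*1000); print(n,int(k.sum()),np.round(r[0],1),np.round(r[1],1),round(r[2],1),"z",np.round(np.percentile(z[k],[10,50,90]),4))
y=q[...,1]
rc("tab",m&(z>.088)&(z<.099)&(y>-.05)&(y<.03)&(abs(q[...,0])<.03))
rc("plate top",m&(z>.07)&(z<.082)&(y>.02)&(y<.065))
k=m&(z>.1)&(z<.11)&(y>.04)&(y<.15); rc("lid",k)
c=np.c_[q[k],np.ones(k.sum())]; s=np.linalg.lstsq(c,z[k],rcond=None)[0]; print("lid slope",np.round(s[:2],3), cv2.minEnclosingCircle(q[k].astype(np.float32)*1000))
rc("bar",m&(z>.09)&(z<.115)&(y<-.12))
rc("pad",m&(z>.05)&(z<.066)&(y>.14)&(y<.168)); rc("stop",m&(z>.067)&(z<.08)&(y>.16))
E
python3 chk.py w8
```

```text
25.8 [0.4999 0.0464 0.27  ] [-0.046  0.153  1.614 -0.     1.374  1.413] cam [0.575 0.056 0.395]
tab 459 [ 1.  -2.6] [39.4 13.2] 0.2 z [0.0914 0.0929 0.094 ]
plate top 744 [ 0.7 56.3] [17.2 98.8] 90.0 z [0.074  0.0753 0.0767]
lid 3811 [ 11.3 105.8] [74.8 74.6] 67.9 z [0.1026 0.1049 0.1063]
lid slope [-0.008  0.011] ((11.974617958068848, 105.53948211669922), 38.19060516357422)
bar 1025 [   0.7 -164.2] [14.5 55.8] 67.8 z [0.094  0.1046 0.1063]
pad 266 [  8.6 159.3] [22.4 83. ] 79.5 z [0.056  0.0588 0.0599]
stop 2112 [  1.5 191.9] [31.2 88.2] 90.0 z [0.0708 0.0721 0.0731]
```

View pics/w8.png

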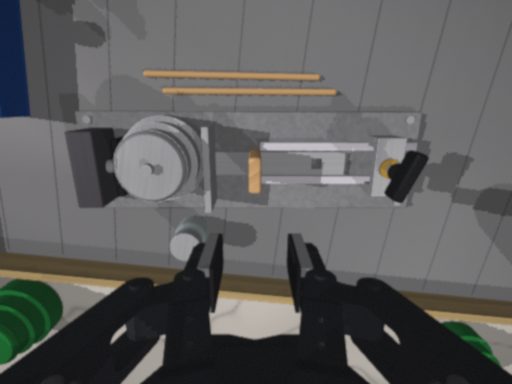

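```bash
python3 - <<'E'
from h import *
a=np.radians(6.4); R2=np.array([[np.cos(a),np.sin(a)],[-np.sin(a),np.cos(a)]])
for tag,c in [("w6",(.5095,-.0336)),("w8",(.5005,.0467))]:
    d=np.load(tag+'.npy'); cm=np.load(tag+'_cm.npy',allow_pickle=True).item()
    K=np.array(cm["mtx"]);T=np.array(cm["world_from_camera"]); vv,uu=np.mgrid[0:384,0:512]
    P=(np.stack([(uu-K[0,2])/K[0,0],-(vv-K[1,2])/K[1,1],-np.ones_like(uu,float)],-1)*d[...,None])@T[:3,:3].T+T[:3,3]
    q=(P[...,:2]-np.array([0.5178,-0.1128]))@R2.T; y=q[...,1]-.165; z=P[...,2]
    k=(z>.089)&(z<.097)&(np.hypot(P[...,0]-c[0],P[...,1]-c[1])<.028)&(d>0)
    print(tag,k.sum(),"tab y",np.round(1000*np.array([y[k].mean(),np.percentile(y[k],2),np.percentile(y[k],98)]),2),"x",round(1000*q[k][:,0].mean(),1))
E
python3 look.py top t2 >/dev/null
python3 - <<'E'
from h import *
a=cv2.imread('pics/t2.png')[90:300,120:400]; cv2.imwrite('pics/t2c.png',cv2.resize(a,None,fx=2.8,fy=2.8,interpolation=cv2.INTER_CUBIC))
print(manip.get_state()["clock"])
E
```

```text
w6 741 tab y [-85.07 -91.91 -78.23] x 1.9
w8 455 tab y [-2.83 -9.26  3.81] x 1.5
25.9
```

View pics/t2c.png

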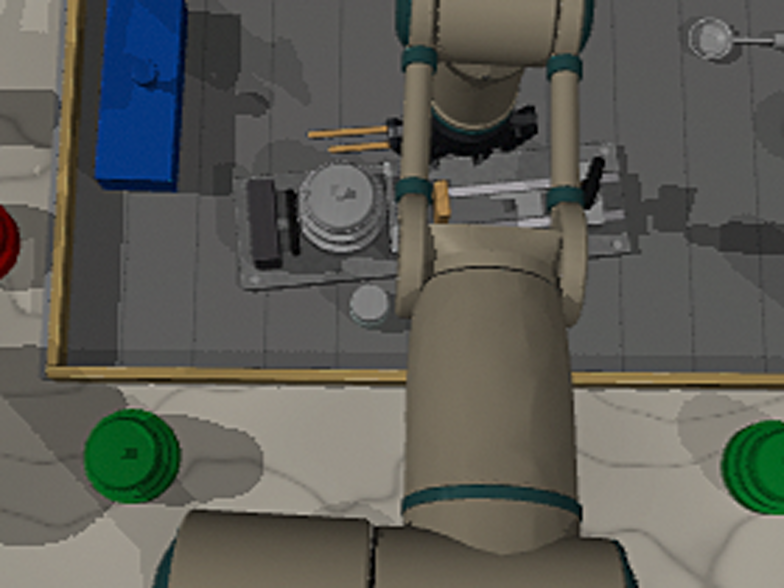

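```bash
python3 -c "
from h import *
print(sign_off()); print(manip.get_state()['clock'])"
```

```text
the job is handed in; nothing more can be done
None
the job is handed in; nothing more can be done
```

I unscrewed the knob, slid the fence about 81 mm so the tins press on the bumper, let go, and handed the job in at about 26 s. No verdict was reported.

- **Knob:** I turned it about 3.03 rad clockwise. My first grip closed on the brass collar (18.8 mm opening), so I re-gripped 8 mm higher before turning. The bar's centre was last measured 39.2 to 39.6 mm above the bridge, so the pin is clear (it leaves the hole at 38 mm).
- **Fence and tins:** Drag was about 6 N at first and about 10 N with the tins. It rose to about 14 N at the bumper, so the bumper force was about 4 N and fence on tins about 8 N. I then backed the arm off to about 2 N and opened the fingers.
- **Last pictures:**
  - The tins stand upright (lid slope about 0.01) between plate and pad.
  - The jar and chopsticks show no shift, and the blue box and spoon seen in the last top view are also in place.
  - The gripper was clear, at 0.27 m height.
- **Not confirmed:** I did not measure the squeeze after release. It is inferred from the force and position just before letting go. The camera put the fence's travel at 82.2 mm and the arm at 81.1 mm; that gap is within calibration error, and I saw no sign of the fence sliding back.

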